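# Ratchet the glue press open

### The arm

A 6-joint arm with a two-finger parallel gripper is mounted at the origin on the work surface. World frame = base frame: x ahead of the robot, y to its left, z up, the work surface at z = 0. Lengths are in m, angles in rad, forces in N, time in s.
With the tool pointing down it reaches from about 0.3 to 0.75 m from the base axis. Payload 8.5 kg.
Tool frame: the origin (TCP) lies at the very end of the fingers, on their centre line; the grasp point (between the pads) lies 19 mm behind it; z points along the fingers, y is the line along which they close (so a half turn about z gives the same grasp; the last joint's range is limited). The gripper opens to 85 mm and grips with 20 to 120 N. Pads are 22 mm wide; open, the fingers measure 114 mm over their backs; the gripper's body (76 mm by 85 mm) begins 54 mm behind the grasp point. The pads swing forward as they close: fully open they stand 13 mm farther back than shut.
Start: joints at [-1.499, 0.381, 1.297, -0, 1.464, -0.215], TCP at [0.156, -0.528, 0.231] pointing down, gripper open.
Joint ranges: [-3.11, 3.11], [-0.89, 2.33], [0.22, 2.48], [-1.42, 4.56], [0.17, 2.85], [-2.88, 2.88]. Speed limits (rad/s): [2.39, 2.39, 3.14, 3.14, 3.14, 3.14].

### API

Orientations are given as a rotation vector (axis times angle).
In Python, from cell import * gives the robot as it stands.
- The arm moves only by the shell command python3 -m jog 'ROWS' [FORCE]. ROWS is JSON, a list of rows, each a list of 7 numbers: the shift along the tool's x, y, z in m, then the turn, a rotation vector about the tool's x, y, z in rad, then the opening in per cent of the stroke, from 0 (shut) to 100 (fully open). In form: [[dx, dy, dz, rx, ry, rz, jaw], ...]. A call has 1 to 12 rows; each row is the pose to reach, as a shift and turn from the pose commanded when the call began, along the tool's axes at that moment; what a row does not reach only later rows make up. A row lasts 1/10 s, in which the tool goes at most 50 mm and 8.59 degrees, less where a joint would pass 70% of its speed; a pose out of reach is approached as far as the arm can. A call with a gripper value outside its range is refused whole. The fingers move at their own pace and stop on an object; FORCE is the grip in N (left out, the last holds). Time passes only in rows, so rows that repeat a pose let the fingers close. It gives the time, the measured TCP pose, the force, the opening and the grip force at its end, in the units of the state.
- get_obs(): the state, without advancing time (a new reading comes with each control period).
- capture(name): name is "scene" or "top"; returns the picture (480x640x3 uint8, red, green, blue); there is no depth.
- get_calibration(name): a dict with "camera_matrix" (3x3 intrinsics, pixels), "rvec" (rotation vector, rad) and "tvec" (3), from world to camera coordinates, as OpenCV has them. Camera axes: x right, y down, z forward; pixel columns grow to the right and rows downward; lengths in m; the calibration is good to about 2 mm. A picture is of the moment at which its call begins. get_calibration takes no time and is no camera call.
- job_done(): hands the job in; it is judged then, once.
The state is a dict: "time": time; "q": joint angles; "qvel": joint speeds; "joint_efforts": joint torques, N m; "position": TCP position; "tcp_rot": TCP orientation; "ft_force": force on the tool from outside, world axes, zero at the start; "moment": the same for the moment, N m; "gripper_width": finger opening in m; "grasp_force": force on a finger pad.
Only numpy, scipy, OpenCV 4.12 (cv2) and the standard library are available. Lean on these libraries where they do the work, as an engineer would, in place of code of your own. Each camera call takes 0.05 s, during which the arm holds its last target. There are 200 camera calls.

### The job

The glue in the plywood model has set: open the press. Flip the red direction lever on the ratchet handle over from tighten to loosen, then work the handle back and forth until the platen stands at least 10 mm clear of the model. Leave the lever on loosen and the model where it stands in the press, and do not disturb the other things on the table.

Things in the scene. Friction and masses are not known exactly. Their poses are not given: they have to be found in the camera images.
- press: green iron glue press bolted to the table; origin under the centre of its base (190 deep, 270 wide, 22 high), x to its back, y to its left, z up. A bridge (z 133 to 168) joins two columns 16 thick at x 0, y +-105, which stand up to z 240. The screw stands at x 0, y 0; the ratchet head and handle sit on it above the bridge, the platen (110 x 150) below
- screw_axis (a point): fixed point on the upright screw axis, 200 mm above the table: the height of the handle bar's centreline while the platen is down. The handle turns about this axis and rises with the platen
- handle (a joint): angle of the ratchet handle about the screw axis, rad: 0 points to the press's front (its -x), positive counter-clockwise seen from above, stops at -1.2 and +1.2. Stays where left (0.3 N m). Driving the screw takes 1.2 to 1.7 N m (8 to 11 N at mid-grip), clicking back 0.3 to 0.8 N m. 16 teeth: up to 0.4 rad is lost before the pawl bites
- grip_mid (a point): middle of the level, ribbed black rubber grip, 26 mm thick, from 108 to 211 mm from the screw axis, this point at 155 mm; 130 mm or more of free space below, and beside it but for the columns, which come within 50 mm at the ends of the swing. Axes: x outward along the bar, y to its counter-clockwise side, z up. Next inward: a neck 24 wide, 22 high, with the lever above it
- dir_lever (a joint): angle of the red lever on the head, rad: 0 (start) leans to the clockwise side = tighten, 0.9 to the counter-clockwise side = loosen (0.45 points along the bar); stops there, stays where left. On loosen, counter-clockwise swings raise the screw, clockwise ones click back free; on tighten the reverse. About 2 N at the tab moves it; at its stop about 13 N would swing the handle
- lever_tab (a point): centre of the upright red tab on the lever's outer end: 18 mm along the lever, 9 thick, 30 high, standing 20 to 50 mm above the bar's centreline. It is 46 mm from the lever's upright pin, which is 48 mm from the screw axis on the bar's centreline. Axes: x from the pin to the tab, y to the counter-clockwise side, z up
- platen (a joint): height of the platen above the model's roof, m: 0 clamped (start), at most 0.026. It rises 20 mm per turn of the screw (3.2 mm per rad driven) and stays there; the handle and lever rise with it
- model: glued plywood model of a house storey, 120 x 130 x 60 mm high, loose on the base of the press under the platen; origin at the centre of its underside
- annex: loose plywood model part, 95 x 110 x 55 mm high, standing to one side; origin at its underside
- glue_bottle: white and blue glue bottle with a nozzle, 42 mm thick, 116 mm high; origin at the centre of its underside
- paint_jar: orange paint jar with a yellow lid, 58 mm thick, 70 mm high; origin at the centre of its underside
- water_bottle: water bottle with a green cap, 66 mm thick, 195 mm high; origin at the centre of its underside
Not all that is in view belongs to the job. What is shaped like the model but black or orange is not meant.

How it is judged:
On the way, in this order (a step that is already met when the one before it is completed fails the run):
1. the direction lever is over on the loosen side, while the platen is still down (value of joint dir_lever above 0.75 rad and value of joint platen below 0.003 m), for 0.2 s.
2. the platen stands at least 10 mm clear of the model (value of joint platen above 0.0095 m), for 0.2 s.
At the end, for the whole second after the job is handed in: The platen is raised at least 10 mm (9.5 mm is accepted), the direction lever stands on loosen (past 0.75 of its 0.9 rad), the model still stands flat in the press within 15 mm of where it was, at rest, and nothing touches the robot (value of joint platen above 0.0095 m and value of joint dir_lever above 0.75 rad and distance of model from where it was at the start of the episode below 0.015 m and angle between model's own z axis and vertical below 0.1 rad and linear speed of model below 0.02 m/s).
It fails at once if the annex, the glue bottle, the paint jar or the water bottle is shoved more than 25 mm or knocked over (distance of any of annex, glue_bottle, paint_jar, water_bottle from where it was at the start of the episode above 0.025 m or angle between any of glue_bottle, water_bottle, annex, paint_jar's own z axis and vertical above 0.6 rad).
It fails at once if the model is knocked about in the press (more than 25 mm) (distance of model from where it was at the start of the episode above 0.025 m).
It also fails if it takes over 64 s, if anything falls off the work surface, if the arm or the gripper's body presses on something with over 40 N, if the wrist force passes 120 N, or if a joint passes its speed limit or range.

## Working session

There is one attempt and no reset: what is moved stays moved. The work goes in short steps, Python scripts to look and compute and a shell command to move; the robot and the scene stay as the last step left them, time stands still between calls to the robot, and variables do not carry over. Pictures are saved under pics/ and viewed, at most 10 in all, crops included, and the job is handed in when it is done.

```bash
mkdir -p pics; ls
python3 - <<'E'
from cell import *
import cv2
for n in("scene","top"):
    im=capture(n); cv2.imwrite(f"pics/{n}0.png",im[:,:,::-1]); c=get_calibration(n); print(n,c)
o=get_obs(); print(o["time"],o["position"],o["tcp_rot"],o["gripper_width"])
E
```

```text
pics
scene {'camera_matrix': array([[453.49374288,   0.        , 326.83460702],
       [  0.        , 453.49374288, 242.68344816],
       [  0.        ,   0.        ,   1.        ]]), 'rvec': array([ 2.25370458,  0.91237953, -0.34828849]), 'tvec': array([-0.36816236, -0.16550216,  1.56346948])}
top {'camera_matrix': array([[517.69255751,   0.        , 314.91009269],
       [  0.        , 517.69255751, 242.46266683],
       [  0.        ,   0.        ,   1.        ]]), 'rvec': array([ 2.10494094, -2.14079759,  0.1926358 ]), 'tvec': array([0.01461126, 0.53452298, 1.56683916])}
0.1 [ 0.15556245 -0.52726383  0.23076643] [-3.10803092e+00 -4.48735831e-01 -1.54744222e-04] 0.0856078796864234
```

View pics/scene0.png

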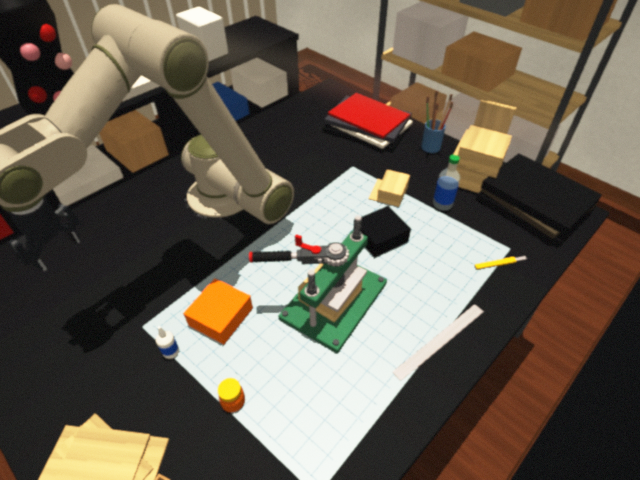

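View pics/top0.png

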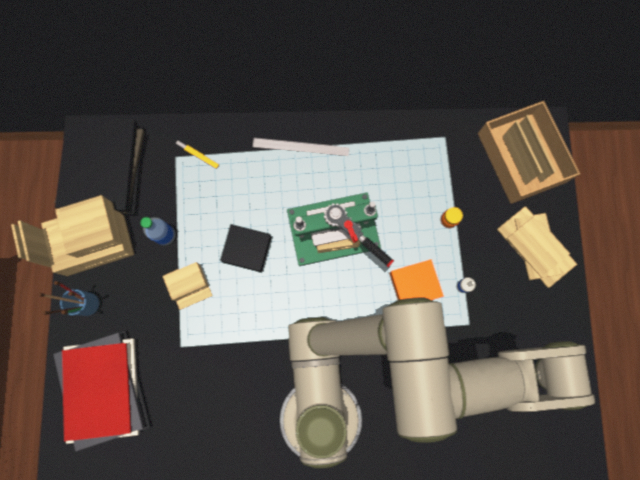

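The top view shows the press at about (335,228), the ratchet head at (337,214), the grip ending at (391,263), the red lever at about (350,230) and the orange decoy at (417,281). The glue bottle is at (467,285) and the paint jar at (452,217). In the scene view the red tab is at (299,240) and the head at (335,252). I'll measure from masks and check in one crop.

```bash
cat > h.py <<'E'
from cell import *
import cv2, numpy as np
from scipy.spatial.transform import Rotation as R
def cal(n):
    c=get_calibration(n); return c["camera_matrix"],cv2.Rodrigues(c["rvec"])[0],c["tvec"]
def onplane(n,uv,z):
    K,r,t=cal(n); d=r.T@np.linalg.solve(K,[*uv,1.]); o=-r.T@t
    return o+d*(z-o[2])/d[2]
def proj(n,p):
    K,r,t=cal(n); return cv2.projectPoints(np.array([p],float),r,t,K,None)[0].ravel()
def tri(a,b):
    P=[]
    for n in("scene","top"):
        K,r,t=cal(n); P.append(K@np.c_[r,t])
    X=cv2.triangulatePoints(P[0],P[1],np.array(a,float),np.array(b,float)).ravel(); return X[:3]/X[3]
def red(im,box):
    h=cv2.cvtColor(im,cv2.COLOR_RGB2HSV); m=((h[...,0]<7)|(h[...,0]>173))&(h[...,1]>150)&(h[...,2]>70)
    x0,y0,x1,y1=box; k=np.zeros_like(m); k[y0:y1,x0:x1]=1; m=(m&k).astype(np.uint8)
    n,_,s,c=cv2.connectedComponentsWithStats(m); return [(s[i].tolist(),c[i].round(1).tolist()) for i in range(1,n) if s[i][4]>3]
E
python3 - <<'E'
from h import *
s=cv2.imread("pics/scene0.png"); t=cv2.imread("pics/top0.png")
print(red(s[:,:,::-1],(240,220,330,270))); print(red(t[:,:,::-1],(320,190,410,275)))
a=cv2.resize(s[205:325,235:395],None,fx=3.75,fy=3.75,interpolation=cv2.INTER_CUBIC)[:,:400]
a=cv2.resize(s[220:280,240:350],(660,360),interpolation=cv2.INTER_CUBIC); b=cv2.resize(t[190:280,280:400],(320,240),interpolation=cv2.INTER_CUBIC)
b=cv2.resize(t[195:275,285:405],(360,240),interpolation=cv2.INTER_CUBIC)
c=np.zeros((600,660,3),np.uint8); c[:360]=a; c[360:,:360]=b; cv2.imwrite("pics/crop.png",c)
# press base: green mask in top
h=cv2.cvtColor(t,cv2.COLOR_BGR2HSV); m=((h[...,0]>60)&(h[...,0]<90)&(h[...,1]>100)).astype(np.uint8); m[:,:270]=0;m[:,400:]=0
pts=cv2.findNonZero(m); r=cv2.minAreaRect(pts); bx=cv2.boxPoints(r); print(r)
for p in bx: print(p,onplane("top",p,.022).round(3))
print("head",onplane("top",(337,214),.215), tri((335,250),(337,214)))
print("end",onplane("top",(391,263),.2), tri((250,256),(391,263)))
E
```

```text
[([296, 235, 25, 19, 169], [307.3, 245.6]), ([249, 252, 4, 10, 34], [250.6, 256.3])]
[([344, 221, 14, 22, 128], [350.8, 230.7]), ([387, 260, 6, 6, 16], [389.5, 262.5])]
((334.84222412109375, 228.37533569335938), (56.08634948730469, 84.1037826538086), 78.11134338378906)
[287.91516 209.59683] [0.649 0.091 0.022]
[370.2149  192.27057] [ 0.702 -0.176  0.022]
[381.7693  247.15384] [ 0.521 -0.206  0.022]
[299.46954 264.4801 ] [0.47  0.055 0.022]
head [ 0.58449231 -0.0585266   0.215     ] [ 0.58588405 -0.05585298  0.21846227]
end [ 0.44430602 -0.20708111  0.2       ] [ 0.44448905 -0.2046336   0.2061273 ]
```

View pics/crop.png

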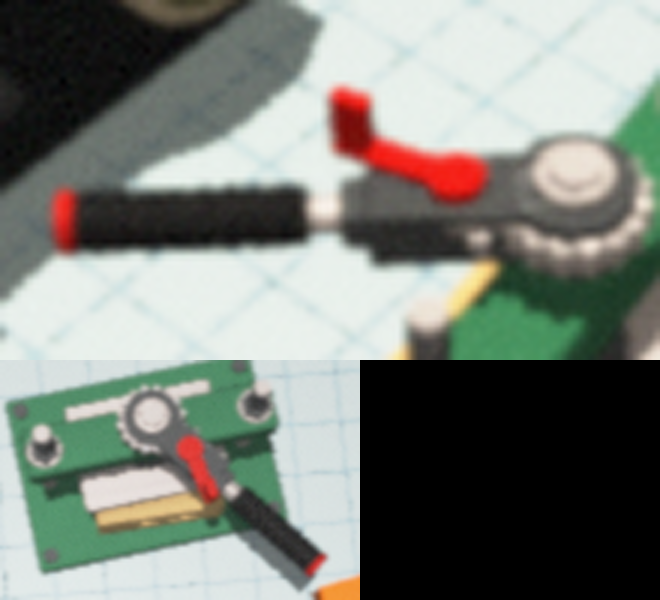

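Head, lever and grip are clear in the crop. The only red lever is on the ratchet head, from its pin at top (348,223) to the tab at (356,240), and it leans clockwise. The other red spot is just the grip's end cap. Next, I'll work out the first move, to the clockwise side of the tab.

```bash
cat >> h.py <<'E'
A=np.array([.585,-.0575]); YAW=.196
def go(H,rad,lat,z,o=None):
    "shift/turn in tool axes to reach bar-frame (rad,lat) at bar angle H(world), tool x pointing to the axis"
    o=o or get_obs(); r0=R.from_rotvec(o["tcp_rot"]); d=np.array([np.cos(H),np.sin(H)]); p=np.r_[A+rad*d+lat*np.array([-d[1],d[0]]),z]
    y=H+np.pi; r1=R.from_matrix(np.array([[np.cos(y),np.sin(y),0],[np.sin(y),-np.cos(y),0],[0,0,-1]]).T)
    print(p.round(4),"row",(r0.inv().apply(p-o["position"])).round(4),(r0.inv()*r1).as_rotvec().round(3))
E
python3 - <<'E'
from h import *
e=onplane("top",(389.5,262.5),.205)[:2]-A; H=np.arctan2(e[1],e[0])%(2*np.pi); print("H",H,"len",np.hypot(*e),"handle",H-np.pi-YAW)
for p in (onplane("top",(355.7,239.5),.245),tri((298.3,236.5),(355.7,239.5)),tri((250.6,256.3),(389.5,262.5))):
    d=np.array([np.cos(H),np.sin(H)]); v=p[:2]-A; print(p.round(4),"rad",v@d,"lat",v@[-d[1],d[0]])
go(H,.092,-.062,.32); go(H,.092,-.062,.229)
E
```

```text
H 3.9438432977907936 len 0.20131150793584637 handle 0.6062506442010005
[ 0.5045 -0.1067  0.245 ] rad 0.09135308157598493 lat -0.023666801174554684
[ 0.5071 -0.1036  0.2443] rad 0.08727936867607047 lat -0.023906782776647963
[ 0.4456 -0.2019  0.2039] rad 0.20070465222854394 lat 0.00011878320086214914
[ 0.4765 -0.0805  0.32  ] row [ 0.4342 -0.3378 -0.0887] [-0.001 -0.001 -0.515]
[ 0.4765 -0.0805  0.229 ] row [ 0.4342 -0.3377  0.0023] [-0.001 -0.001 -0.515]
```

```bash
python3 -m jog '[[0,0,-0.05,0,0,0,0],[0.02,-0.02,-0.088,0,0,-0.1,0],[0.434,-0.338,-0.088,0,0,-0.515,0],[0.434,-0.338,-0.088,0,0,-0.515,0],[0.434,-0.338,-0.088,0,0,-0.515,0],[0.434,-0.338,-0.088,0,0,-0.515,0],[0.434,-0.338,-0.088,0,0,-0.515,0],[0.434,-0.338,-0.088,0,0,-0.515,0],[0.434,-0.338,-0.088,0,0,-0.515,0],[0.434,-0.338,-0.088,0,0,-0.515,0],[0.434,-0.338,-0.088,0,0,-0.515,0],[0.434,-0.338,-0.088,0,0,-0.515,0]]'
python3 - <<'E'
from h import *
go(3.944,.092,-.062,.32); go(3.944,.092,-.062,.229)
E
```

```text
time: 1.3
position: [0.464, -0.0963, 0.3192]
tcp_rot: [-2.892, -1.226, 0.0]
ft_force: [1.3, -1.7, -0.4]
gripper_width: 0.0
grasp_force: 0.0
[ 0.4765 -0.0806  0.32  ] row [ 0.02   -0.002  -0.0008] [-0.     0.    -0.001]
[ 0.4765 -0.0806  0.229 ] row [ 0.02   -0.002   0.0902] [-0.     0.    -0.001]
```

```bash
python3 -m jog '[[0,0,0,0,0,0,0],[0,0,0,0,0,0,0],[0,0,0,0,0,0,0]]'
python3 - <<'E'
from h import *
o=get_obs(); print(o["ft_force"])
go(3.944,.092,-.062,.229)
cv2.imwrite("pics/a.png",cv2.resize(capture("scene")[170:320,220:420],(800,600))[:,:,::-1])
E
```

```text
time: 1.6
position: [0.4628, -0.0991, 0.3191]
tcp_rot: [-2.893, -1.224, 0.001]
ft_force: [-1.0, -0.7, -0.4]
gripper_width: -0.0001
grasp_force: 0.0
[-1.03538311 -0.73284236 -0.35038146]
[ 0.4765 -0.0806  0.229 ] row [ 0.0229 -0.0031  0.0901] [-0.     0.    -0.002]
```

View pics/a.png

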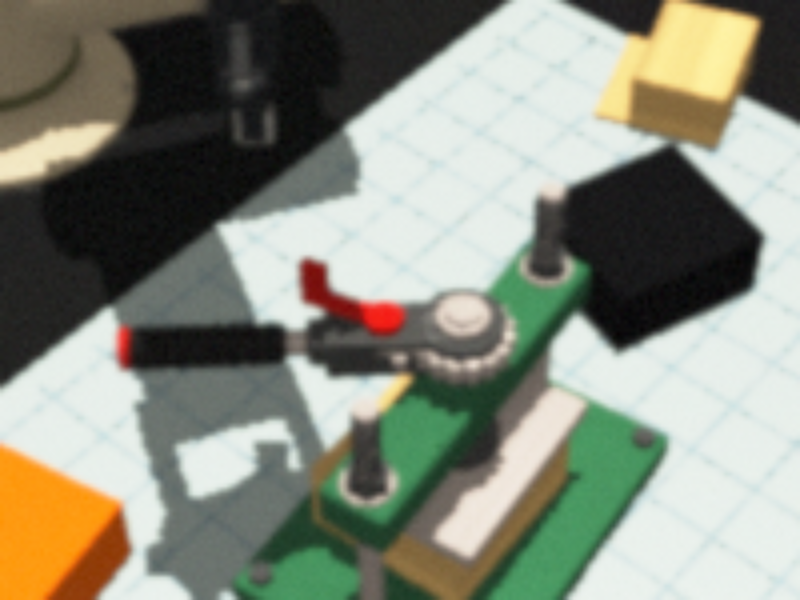

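The fingertips hang free at crop (255,140), behind and above the tab at (315,280). The press is undisturbed. Descend.

```bash
python3 -m jog '[[0.023,-0.003,0.04,0,0,0,0],[0.023,-0.003,0.09,0,0,0,0],[0.023,-0.003,0.09,0,0,0,0],[0.023,-0.003,0.09,0,0,0,0]]'
python3 - <<'E'
from h import *
go(3.944,.092,-.062,.229); go(3.944,.092,0,.229)
E
```

```text
time: 2.05
position: [0.4772, -0.0809, 0.2306]
tcp_rot: [2.893, 1.223, 0.0]
ft_force: [1.0, -0.6, 1.6]
gripper_width: -0.0005
grasp_force: 0.0
[ 0.4765 -0.0806  0.229 ] row [-0.0002 -0.0008  0.0016] [ 0.    -0.    -0.002]
[ 0.5211 -0.1237  0.229 ] row [-0.0001  0.0612  0.0017] [ 0.    -0.    -0.002]
```

Push slowly in the counter-clockwise direction (tool +y).

```bash
python3 -m jog '[[0,0.01,0,0,0,0,0],[0,0.018,0,0,0,0,0],[0,0.024,0,0,0,0,0],[0,0.03,0,0,0,0,0],[0,0.035,0,0,0,0,0],[0,0.04,0,0,0,0,0],[0,0.044,0,0,0,0,0],[0,0.048,0,0,0,0,0],[0,0.051,0,0,0,0,0],[0,0.054,0,0,0,0,0],[0,0.056,0,0,0,0,0],[0,0.056,0,0,0,0,0]]'
python3 - <<'E'
from h import *
cv2.imwrite("pics/b.png",cv2.resize(capture("scene")[190:310,230:390],(800,600))[:,:,::-1])
t=capture("top");print(red(t,(320,190,410,275)))
E
```

```text
time: 3.25
position: [0.5176, -0.1188, 0.2293]
tcp_rot: [2.892, 1.226, 0.0]
ft_force: [-0.7, 0.9, -0.2]
gripper_width: -0.0004
grasp_force: 0.4
[([345, 225, 5, 4, 10], [347.0, 226.6]), ([387, 260, 6, 6, 16], [389.5, 262.5])]
```

View pics/b.png

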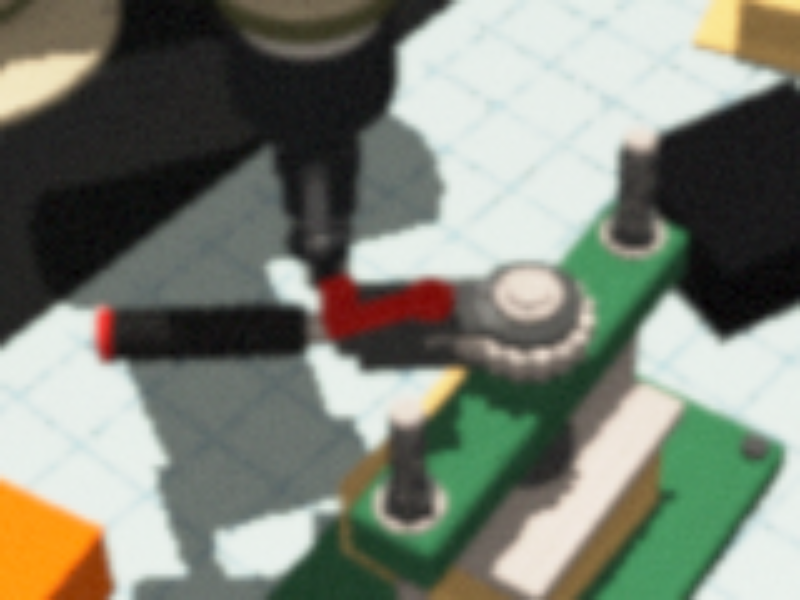

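The finger has pushed the tab across to crop (340,305), past the bar line, and the grip's cap hasn't moved. I'll press on in small steps until the stop is felt.

```bash
python3 -m jog '[[0,0.002,0,0,0,0,0],[0,0.004,0,0,0,0,0],[0,0.004,0,0,0,0,0]]'; python3 -m jog '[[0,0.002,0,0,0,0,0],[0,0.003,0,0,0,0,0],[0,0.003,0,0,0,0,0]]'
python3 - <<'E'
from h import *
s=capture("scene");print(red(s,(240,220,330,270)));t=capture("top");print(red(t,(320,190,410,275)))
H=3.944;d=np.array([np.cos(H),np.sin(H)]);
for a in(.6,.75,.9):
    b=a-.45; q=A+d*(.048+.046*np.cos(b))+np.array([-d[1],d[0]])*.046*np.sin(b); print(a,proj("scene",np.r_[q,.25]),proj("scene",np.r_[q,.235]))
E
```

```text
time: 3.65
position: [0.5204, -0.1216, 0.2293]
tcp_rot: [2.893, 1.226, 0.0]
ft_force: [-0.7, 0.6, 0.2]
gripper_width: -0.0002
grasp_force: 0.7
time: 3.95
position: [0.5224, -0.1236, 0.2293]
tcp_rot: [-2.892, -1.226, 0.0]
ft_force: [-1.1, 2.2, -0.2]
gripper_width: -0.0002
grasp_force: 1.0
[([295, 246, 26, 14, 207], [306.3, 251.7]), ([250, 252, 3, 10, 27], [251.0, 256.3])]
[([346, 223, 6, 6, 25], [348.5, 225.6]), ([387, 260, 6, 6, 16], [389.5, 262.5])]
0.6 [293.26530461 244.72418454] [293.58196457 248.94140401]
0.75 [293.87682084 246.82681382] [294.18851344 251.03997702]
0.9 [294.91706285 248.84005581] [295.21925609 253.04914189]
```

```bash
python3 -m jog '[[0,0.002,0,0,0,0,0],[0,0.003,0,0,0,0,0],[0,0.003,0,0,0,0,0]]'; python3 -m jog '[[0,0.001,0,0,0,0,0],[0,0.002,0,0,0,0,0],[0,0.002,0,0,0,0,0]]'
python3 - <<'E'
from h import *
s=capture("scene");print(red(s,(240,220,330,270)));t=capture("top");print(red(t,(320,190,410,275)))
E
```

```text
time: 4.35
position: [0.5246, -0.1257, 0.2293]
tcp_rot: [-2.892, -1.226, 0.0]
ft_force: [-2.6, 2.8, 0.6]
gripper_width: 0.0001
grasp_force: 1.3
time: 4.65
position: [0.5261, -0.1272, 0.2293]
tcp_rot: [2.892, 1.226, -0.0]
ft_force: [-2.6, 1.5, -1.4]
gripper_width: -0.0
grasp_force: 1.3
[([295, 247, 26, 14, 206], [306.7, 252.9]), ([249, 256, 4, 9, 27], [250.9, 259.6])]
[([347, 221, 7, 7, 32], [350.0, 224.5]), ([390, 257, 5, 7, 16], [391.8, 259.7])]
```

The grip cap has started to move with the tab (top (389.5,262.5) → (391.8,259.7)), so the lever is at its loosen stop and only pawl slack was taken up. Back off, rise and look.

```bash
python3 -m jog '[[0,-0.03,0,0,0,0,0],[0,-0.03,-0.05,0,0,0,0],[0,-0.03,-0.1,0,0,0,55],[-0.04,-0.06,-0.12,0,0,0,55],[-0.04,-0.06,-0.12,0,0,0,55],[-0.04,-0.06,-0.12,0,0,0,55]]'
python3 - <<'E'
from h import *
s=capture("scene");print(red(s,(240,220,330,270)));t=capture("top");r=red(t,(320,190,410,275));print(r)
cv2.imwrite("pics/c.png",cv2.resize(s[200:290,240:360],(800,600))[:,:,::-1])
c=r[-1][1]; e=onplane("top",c,.205)[:2]-A; H=np.arctan2(e[1],e[0])%(2*np.pi); print("H",H,np.hypot(*e))
d=np.array([np.cos(H),np.sin(H)])
for a in(.6,.75,.9):
    b=a-.45; q=A+d*(.048+.046*np.cos(b))+np.array([-d[1],d[0]])*.046*np.sin(b); print(a,proj("scene",np.r_[q,.25]))
print(get_obs()["gripper_width"]); go(H,.16,0,.34); go(H,.16,0,.184)
E
```

```text
time: 5.35
position: [0.4549, -0.1146, 0.3503]
tcp_rot: [2.891, 1.223, 0.003]
ft_force: [-0.2, -0.6, -0.9]
gripper_width: 0.0471
grasp_force: 0.0
[([296, 247, 25, 14, 205], [306.8, 252.9]), ([250, 256, 3, 9, 18], [250.7, 260.0])]
[]Traceback (most recent call last):
  File "<stdin>", line 4, in <module>
IndexError: list index out of range
```

View pics/c.png

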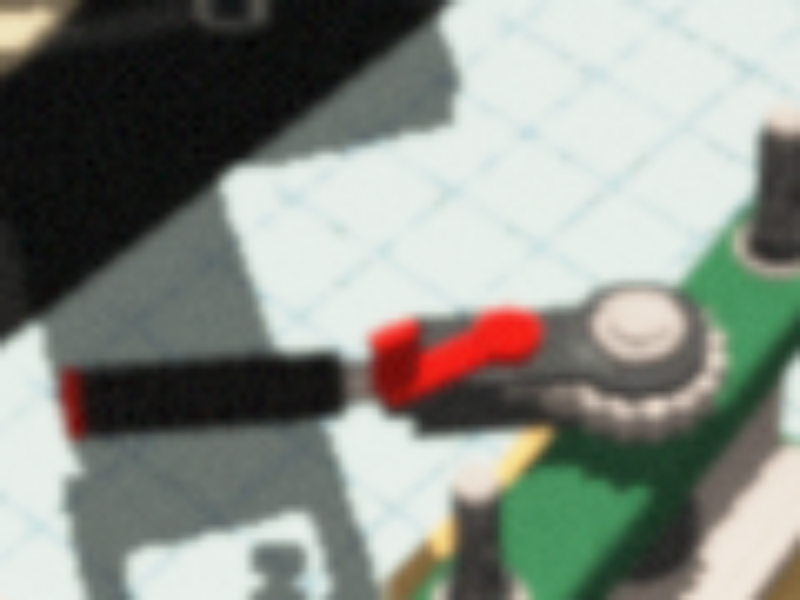

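The lever now leans to the near (counter-clockwise) side, with its tab at crop (395,360). The handle has swung a few hundredths of a radian. Now work out the cage grasp over the grip.

Run:
```python
from h import *
e=onplane("top",(391.5,259.9),.205)[:2]-A; H=np.arctan2(e[1],e[0])%(2*np.pi); e2=onplane("scene",(250.7,260),.201)[:2]-A; print("H",H,np.hypot(*e), np.arctan2(e2[1],e2[0])%(2*np.pi),np.hypot(*e2))
go(H,.16,0,.30); go(H,.16,0,.182)
```

```text
H 3.990246931822209 0.20073623206784605 3.991002329997644 0.19950172061620855
[ 0.4792 -0.1776  0.3   ] row [-0.0289  0.0611  0.0486] [-0.     0.    -0.047]
[ 0.4792 -0.1776  0.182 ] row [-0.0289  0.0612  0.1666] [-0.     0.    -0.047]
```

```bash
python3 -m jog '[[-0.029,0.05,0,0,0,-0.047,55],[-0.029,0.061,0.03,0,0,-0.047,55],[-0.029,0.061,0.06,0,0,-0.047,55],[-0.029,0.061,0.06,0,0,-0.047,55],[-0.029,0.061,0.1,0,0,-0.047,55],[-0.029,0.061,0.13,0,0,-0.047,55],[-0.029,0.061,0.15,0,0,-0.047,55],[-0.029,0.061,0.167,0,0,-0.047,55],[-0.029,0.061,0.167,0,0,-0.047,40],[-0.029,0.061,0.167,0,0,-0.047,40],[-0.029,0.061,0.167,0,0,-0.047,40]]' 20
python3 - <<'E'
from h import *
o=get_obs(); go(3.99,.16,0,.182,o); print(o["q"])
E
```

```text
time: 6.55
position: [0.4795, -0.1775, 0.1837]
tcp_rot: [2.861, 1.293, 0.002]
ft_force: [0.0, 0.1, -0.8]
gripper_width: 0.0343
grasp_force: 0.0
[ 0.4792 -0.1775  0.182 ] row [-0.0002 -0.0002  0.0017] [ 0.002 -0.     0.001]
[-5.86539886e-01  3.54083272e-01  1.48607331e+00  2.02017976e-05
  1.29904925e+00  1.35078336e-01]
```

Caged with 34 mm between the fingers and no contact. Now swing clockwise (clicking back free), on an arc of 160 mm about the axis.

```bash
python3 -m jog '[[0.0008,-0.016,0,0,0,0.1,40],[0.0032,-0.0318,0,0,0,0.2,40],[0.0071,-0.0473,0,0,0,0.3,40],[0.0126,-0.0623,0,0,0,0.4,40],[0.0196,-0.0767,0,0,0,0.5,40],[0.0279,-0.0903,0,0,0,0.6,40],[0.0376,-0.1031,0,0,0,0.7,40],[0.0485,-0.1148,0,0,0,0.8,40],[0.0605,-0.1253,0,0,0,0.9,40],[0.0605,-0.1253,0,0,0,0.9,40],[0.0605,-0.1253,0,0,0,0.9,40]]'
python3 - <<'E'
from h import *
o=get_obs(); go(3.09,.16,0,.182,o); print(o["q"])
s=capture("scene");print(red(s,(200,180,400,300)))
E
```

```text
time: 7.65
position: [0.4251, -0.0494, 0.1831]
tcp_rot: [3.14, -0.075, 0.003]
ft_force: [0.2, -0.3, 0.6]
gripper_width: 0.0339
grasp_force: 0.0
[ 0.4252 -0.0492  0.182 ] row [ 0.0001 -0.0001  0.0011] [ 0.001 -0.002  0.004]
[-3.93722747e-01  2.15486283e-01  1.69576999e+00 -6.14689930e-05
  1.22859775e+00  1.22484898e+00]
[([277, 209, 3, 4, 9], [277.8, 210.3]), ([299, 224, 28, 19, 200], [311.6, 234.3])]
```

Works, with low force. Carry on 0.88 rad clockwise, nearly to the end.

```bash
python3 -m jog '[[0.0008,-0.016,0,0,0,0.1,40],[0.0032,-0.0318,0,0,0,0.2,40],[0.0071,-0.0473,0,0,0,0.3,40],[0.0126,-0.0623,0,0,0,0.4,40],[0.0196,-0.0767,0,0,0,0.5,40],[0.0279,-0.0903,0,0,0,0.6,40],[0.0376,-0.1031,0,0,0,0.7,40],[0.0485,-0.1148,0,0,0,0.8,40],[0.0581,-0.1234,0,0,0,0.88,40],[0.0581,-0.1234,0,0,0,0.88,40]]'
python3 - <<'E'
from h import *
o=get_obs(); go(2.21,.16,0,.183,o); print(o["q"])
E
```

```text
time: 8.7
position: [0.49, 0.0711, 0.1822]
tcp_rot: [-2.808, 1.409, -0.001]
ft_force: [0.1, -0.4, -0.2]
gripper_width: 0.0345
grasp_force: 0.0
[0.4896 0.0709 0.183 ] row [-0.0002  0.0005 -0.0008] [-0.    -0.     0.002]
[-9.56383541e-02  3.29678695e-01  1.52958149e+00  8.76860135e-05
  1.28188609e+00  2.40511664e+00]
```

Now the driving stroke counter-clockwise, rising a little with the screw.

```bash
python3 -m jog '[[0.0008,0.016,0,0,0,-0.1,40],[0.0032,0.0318,0,0,0,-0.2,40],[0.0071,0.0473,0,0,0,-0.3,40],[0.0126,0.0623,0,0,0,-0.4,40],[0.0196,0.0767,0,0,0,-0.5,40],[0.0279,0.0903,-0.001,0,0,-0.6,40],[0.0376,0.1031,-0.001,0,0,-0.7,40],[0.0485,0.1148,-0.001,0,0,-0.8,40],[0.0605,0.1253,-0.002,0,0,-0.9,40],[0.0736,0.1346,-0.002,0,0,-1.0,40],[0.0874,0.1426,-0.002,0,0,-1.1,40],[0.0874,0.1426,-0.002,0,0,-1.1,40]]'
python3 - <<'E'
from h import *
o=get_obs(); go(3.31,.16,0,.185,o)
E
```

```text
time: 9.9
position: [0.4267, -0.0853, 0.1846]
tcp_rot: [-3.129, -0.268, -0.001]
ft_force: [-0.1, 3.2, 2.6]
gripper_width: 0.0339
grasp_force: 1.5
[ 0.4273 -0.0843  0.185 ] row [ 0.0008 -0.0009 -0.0004] [-0.001 -0.001  0.002]
```

```bash
python3 -m jog '[[0.0008,0.016,0,0,0,-0.1,40],[0.0032,0.0318,-0.001,0,0,-0.2,40],[0.0071,0.0473,-0.001,0,0,-0.3,40],[0.0126,0.0623,-0.001,0,0,-0.4,40],[0.0196,0.0767,-0.002,0,0,-0.5,40],[0.0279,0.0903,-0.002,0,0,-0.6,40],[0.0376,0.1031,-0.002,0,0,-0.7,40],[0.0485,0.1148,-0.003,0,0,-0.8,40],[0.0605,0.1253,-0.003,0,0,-0.9,40],[0.0736,0.1346,-0.003,0,0,-1.0,40],[0.0874,0.1426,-0.0035,0,0,-1.1,40],[0.0945,0.146,-0.0035,0,0,-1.15,40]]'
python3 - <<'E'
from h import *
o=get_obs(); go(4.46,.16,0,.188,o); print(o["q"])
cv2.imwrite("pics/d.png",cv2.resize(capture("scene")[180:330,230:430],(800,600))[:,:,::-1])
E
```

```text
time: 11.1
position: [0.5436, -0.2118, 0.1875]
tcp_rot: [-2.477, -1.926, 0.003]
ft_force: [-7.0, 3.8, 3.9]
gripper_width: 0.0343
grasp_force: 3.7
[ 0.545  -0.2124  0.188 ] row [-0.0003  0.0016 -0.0006] [-0.004 -0.001  0.003]
[-5.73961597e-01  4.74177998e-01  1.27310960e+00 -7.41328105e-04
  1.39828768e+00 -3.24782657e-01]
```

View pics/d.png

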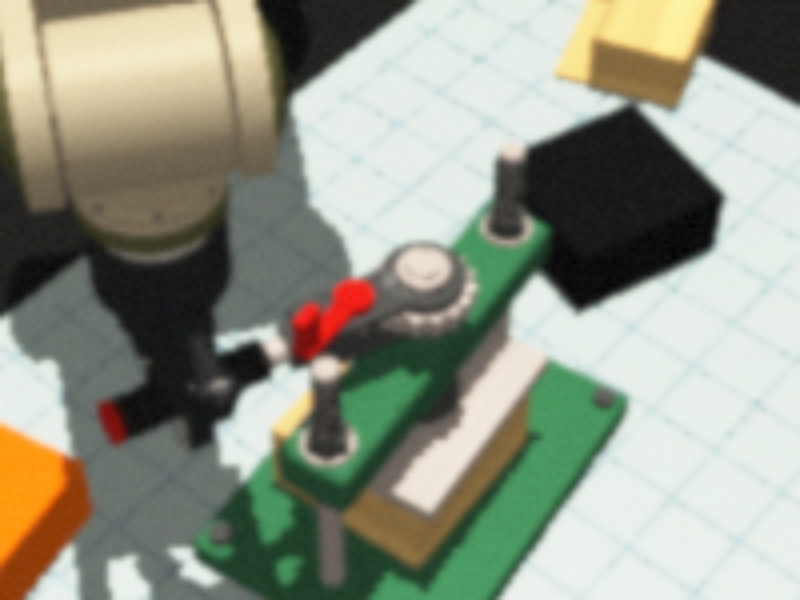

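The jaws cage the grip at crop (205,390), the lever still leans to loosen at (310,330), and the head has risen. Swing back for the second stroke.

```bash
python3 -m jog '[[0.0008,-0.016,0,0,0,0.1,40],[0.0032,-0.0318,0,0,0,0.2,40],[0.0071,-0.0473,0,0,0,0.3,40],[0.0126,-0.0623,0,0,0,0.4,40],[0.0196,-0.0767,0,0,0,0.5,40],[0.0279,-0.0903,0,0,0,0.6,40],[0.0376,-0.1031,0,0,0,0.7,40],[0.0485,-0.1148,0,0,0,0.8,40],[0.0605,-0.1253,0,0,0,0.9,40],[0.0736,-0.1346,0,0,0,1.0,40],[0.0874,-0.1426,0,0,0,1.1,40],[0.0945,-0.146,0,0,0,1.15,40]]'
python3 -m jog '[[0.0008,-0.016,0,0,0,0.1,40],[0.0032,-0.0318,0,0,0,0.2,40],[0.0071,-0.0473,0,0,0,0.3,40],[0.0126,-0.0623,0,0,0,0.4,40],[0.0196,-0.0767,0,0,0,0.5,40],[0.0279,-0.0903,0,0,0,0.6,40],[0.0376,-0.1031,0,0,0,0.7,40],[0.0485,-0.1148,0,0,0,0.8,40],[0.0605,-0.1253,0,0,0,0.9,40],[0.0736,-0.1346,0,0,0,1.0,40],[0.0874,-0.1426,0,0,0,1.1,40],[0.0874,-0.1426,0,0,0,1.1,40]]'
python3 - <<'E'
from h import *
o=get_obs(); go(2.21,.16,0,.189,o); print(o["q"])
E
```

```text
time: 12.35
position: [0.4257, -0.0837, 0.188]
tcp_rot: [3.13, 0.258, -0.0]
ft_force: [-0.5, -2.0, -0.0]
gripper_width: 0.034
grasp_force: 1.0
time: 13.55
position: [0.4892, 0.0715, 0.1877]
tcp_rot: [2.807, -1.411, 0.001]
ft_force: [-0.4, -0.2, -0.0]
gripper_width: 0.0343
grasp_force: 0.0
[0.4896 0.0709 0.189 ] row [ 0.0007  0.0001 -0.0013] [-0.    -0.001 -0.   ]
[-9.46102017e-02  3.22801064e-01  1.52263528e+00 -3.25588078e-04
  1.29553899e+00  2.40801820e+00]
```

```bash
python3 -m jog '[[0.0008,0.016,-0.001,0,0,-0.1,40],[0.0032,0.0318,-0.001,0,0,-0.2,40],[0.0071,0.0473,-0.001,0,0,-0.3,40],[0.0126,0.0623,-0.001,0,0,-0.4,40],[0.0196,0.0767,-0.001,0,0,-0.5,40],[0.0279,0.0903,-0.002,0,0,-0.6,40],[0.0376,0.1031,-0.002,0,0,-0.7,40],[0.0485,0.1148,-0.002,0,0,-0.8,40],[0.0605,0.1253,-0.003,0,0,-0.9,40],[0.0736,0.1346,-0.003,0,0,-1.0,40],[0.0874,0.1426,-0.003,0,0,-1.1,40],[0.0874,0.1426,-0.003,0,0,-1.1,40]]'
python3 -m jog '[[0.0008,0.016,0,0,0,-0.1,40],[0.0032,0.0318,-0.001,0,0,-0.2,40],[0.0071,0.0473,-0.001,0,0,-0.3,40],[0.0126,0.0623,-0.001,0,0,-0.4,40],[0.0196,0.0767,-0.002,0,0,-0.5,40],[0.0279,0.0903,-0.002,0,0,-0.6,40],[0.0376,0.1031,-0.002,0,0,-0.7,40],[0.0485,0.1148,-0.003,0,0,-0.8,40],[0.0605,0.1253,-0.003,0,0,-0.9,40],[0.0736,0.1346,-0.003,0,0,-1.0,40],[0.0874,0.1426,-0.0035,0,0,-1.1,40],[0.0945,0.146,-0.0035,0,0,-1.15,40]]'
python3 - <<'E'
from h import *
o=get_obs(); go(4.46,.16,0,.195,o)
cv2.imwrite("pics/e.png",cv2.resize(capture("scene")[210:330,260:420],(800,600),interpolation=cv2.INTER_CUBIC)[:,:,::-1])
E
```

```text
time: 14.75
position: [0.4261, -0.085, 0.191]
tcp_rot: [-3.13, -0.267, -0.001]
ft_force: [-0.4, 3.7, 2.1]
gripper_width: 0.0344
grasp_force: 1.6
time: 15.95
position: [0.5432, -0.2116, 0.1939]
tcp_rot: [-2.478, -1.925, 0.004]
ft_force: [-6.7, 3.0, 3.3]
gripper_width: 0.0339
grasp_force: 3.8
[ 0.545  -0.2124  0.195 ] row [-0.0003  0.002  -0.0011] [-0.004 -0.     0.003]
```

View pics/e.png

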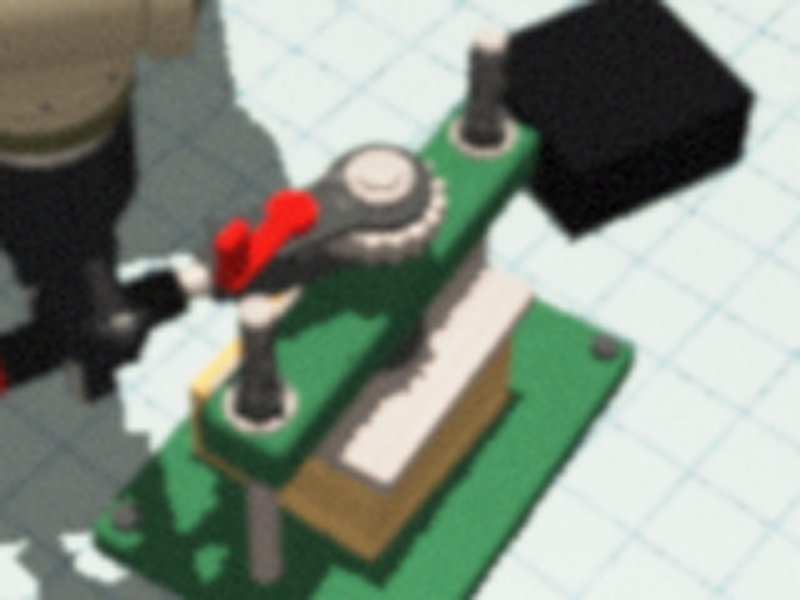

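The head cap is now at about (335.6,245), against (335.5,248.7) at the start, and the lever is on loosen. I'll measure the rise more exactly by phase correlation of the cap and of the platen edge.

Run:
```python
from h import *
a=cv2.imread("pics/scene0.png"); b=capture("scene")[:,:,::-1].copy()
for nm,(x0,y0,x1,y1) in dict(cap=(327,241,345,256),platen=(326,288,346,312),post=(350,214,366,240)).items():
    m=cv2.matchTemplate(b[y0-10:y1+8,x0-4:x1+4],a[y0:y1,x0:x1],cv2.TM_CCOEFF_NORMED); _,v,_,l=cv2.minMaxLoc(m)
    x,y=l; f=0
    if 0<y<m.shape[0]-1: p,q,r=m[y-1:y+2,x]; f=.5*(p-r)/(p-2*q+r)
    print(nm,x-4,y+f-10,v)
print("px per mm cap",(proj("scene",[*A,.225])-proj("scene",[*A,.215]))/10)
```

```text
cap 0 -3.3651824 0.9374551773071289
platen 0 -2.8385172 0.9797711372375488
post 0 -0.049681664 0.9992626905441284
px per mm cap [ 0.0055763  -0.27293633]
```

Rise is about 10–12 mm. One more half stroke will give a sure margin.

```bash
python3 -m jog '[[0.0008,-0.016,0,0,0,0.1,40],[0.0032,-0.0318,0,0,0,0.2,40],[0.0071,-0.0473,0,0,0,0.3,40],[0.0126,-0.0623,0,0,0,0.4,40],[0.0196,-0.0767,0,0,0,0.5,40],[0.0279,-0.0903,0,0,0,0.6,40],[0.0376,-0.1031,0,0,0,0.7,40],[0.0485,-0.1148,0,0,0,0.8,40],[0.0605,-0.1253,0,0,0,0.9,40],[0.0736,-0.1346,0,0,0,1.0,40],[0.0874,-0.1426,0,0,0,1.1,40],[0.0874,-0.1426,0,0,0,1.1,40]]'
python3 -m jog '[[0.0008,0.016,0,0,0,-0.1,40],[0.0032,0.0318,0,0,0,-0.2,40],[0.0071,0.0473,0,0,0,-0.3,40],[0.0126,0.0623,-0.001,0,0,-0.4,40],[0.0196,0.0767,-0.001,0,0,-0.5,40],[0.0279,0.0903,-0.001,0,0,-0.6,40],[0.0376,0.1031,-0.002,0,0,-0.7,40],[0.0485,0.1148,-0.002,0,0,-0.8,40],[0.0605,0.1253,-0.002,0,0,-0.9,40],[0.0736,0.1346,-0.003,0,0,-1.0,40],[0.0874,0.1426,-0.003,0,0,-1.1,40],[0.0874,0.1426,-0.003,0,0,-1.1,40]]'
python3 -m jog '[[0,-0.003,0,0,0,0,50],[0,-0.003,0,0,0,0,52],[0,-0.003,-0.03,0,0,0,52],[0,-0.003,-0.06,0,0,0,52],[0,-0.003,-0.1,0,0,0,52],[0,-0.003,-0.13,0,0,0,52],[-0.05,-0.003,-0.13,0,0,0,52],[-0.05,-0.003,-0.13,0,0,0,52]]'
python3 - <<'E'
from h import *
a=cv2.imread("pics/scene0.png"); b=capture("scene")[:,:,::-1].copy()
for nm,(x0,y0,x1,y1) in dict(cap=(327,241,345,256),platen=(326,288,346,312)).items():
    m=cv2.matchTemplate(b[y0-10:y1+8,x0-4:x1+4],a[y0:y1,x0:x1],cv2.TM_CCOEFF_NORMED); print(nm,cv2.minMaxLoc(m))
cv2.imwrite("pics/f.png",cv2.resize(b[180:390,140:420],(800,600),interpolation=cv2.INTER_CUBIC))
E
```

```text
time: 17.25
position: [0.4269, -0.0908, 0.1945]
tcp_rot: [3.122, 0.341, 0.001]
ft_force: [-0.4, -0.0, 0.2]
gripper_width: 0.0339
grasp_force: 0.0
time: 18.45
position: [0.5444, -0.2128, 0.1965]
tcp_rot: [-2.479, -1.927, 0.001]
ft_force: [-3.9, 1.3, 0.1]
gripper_width: 0.034
grasp_force: 1.4
time: 19.25
position: [0.5275, -0.2639, 0.3278]
tcp_rot: [2.486, 1.917, -0.001]
ft_force: [0.2, 0.2, -1.5]
gripper_width: 0.0443
grasp_force: 0.0
cap (0.0005440715467557311, 0.938696026802063, (7, 12), (4, 6))
platen (-0.47530627250671387, 0.9689628481864929, (8, 18), (4, 7))
```

View pics/f.png

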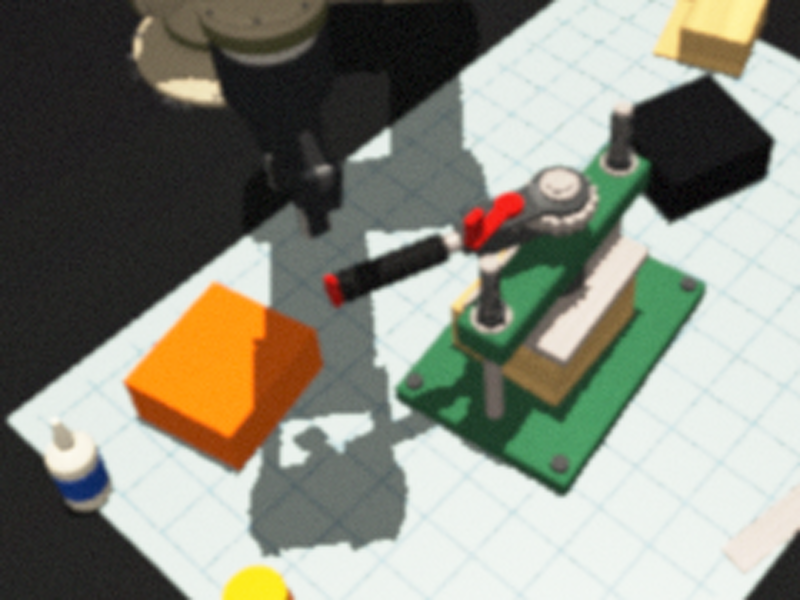

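The gripper is clear. The handle stands high with the lever on loosen at crop (480,225), and the head cap is up about 4 px (roughly 14 mm). The model, bottle and jar haven't moved.

```bash
python3 -c "
from cell import *
print(job_done())"
```

```text
the job is handed in; nothing more can be done
None
```

I handed the job in with the press open: the lever is on loosen, the screw head has risen about 14 mm by camera (a coarser check on the platen gave about 11 mm), and the model and the other things look undisturbed. The hand-in call returned no verdict.

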